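# Find the jar that has lost its vacuum

## Task

One of the three alike jars has lost its vacuum: the spring pin in its lid sinks nearly all the way under a gentle push, while the pins of the other two give only a couple of millimetres. Find it by pushing the pins straight down with the closed fingertips (about 6 N is plenty, never more than 15 N on a pin; push the leaky one well in, past 5 mm, and keep it there a moment), then set that jar gently down, upright, in the middle of the empty slate dish in the row and let go. Leave the other two jars, the cup and the sugar pot standing where they are.

Things in the scene. Friction and masses are not known exactly. Their poses are not given: they have to be found in the camera images.
- jar_1: Clear glass jar of dry goods with a white screw lid, 64 mm across, 113 mm high to the lid's top (lid 58 mm across, its side from z = 102 to 113 mm; the glass below is up to 62 mm across); about 0.3 kg. Origin: centre of its underside, z up. The three jars look alike and stand in any order; only the spring under the pin in the lid differs.
- pin_1: Steel vacuum pin in jar_1's lid: flat round head 22 mm across, 4.5 mm thick, on a 12 mm stem. Origin on the jar's axis, 113 mm above its underside when untouched; the head's top is 20 mm above the origin. Both sink straight down, at most 10 mm (hard stop), and spring back. Tight jar: under 2 mm at 6 N (3300 to 3900 N/m). Leaky jar: starts at 1 to 2 N, 7 mm at under 4 N, 10 mm at under 5 N.
- ring_1: Black drag ring, 24 mm across, 3.3 mm thick, round the stem of pin_1, just under its head. Sinking, the head pushes the ring down; the ring stays (light friction) at the deepest point when the pin springs back, so the gap under the head shows how far the pin sank. Origin: 113 mm above the jar's underside before any push; it sinks with the ring.
- jar_2: Clear glass jar of dry goods with a white screw lid, 64 mm across, 113 mm high to the lid's top (lid 58 mm across, its side from z = 102 to 113 mm; the glass below is up to 62 mm across); about 0.3 kg. Origin: centre of its underside, z up. The three jars look alike and stand in any order; only the spring under the pin in the lid differs.
- pin_2: Steel vacuum pin in jar_2's lid: flat round head 22 mm across, 4.5 mm thick, on a 12 mm stem. Origin on the jar's axis, 113 mm above its underside when untouched; the head's top is 20 mm above the origin. Both sink straight down, at most 10 mm (hard stop), and spring back. Tight jar: under 2 mm at 6 N (3300 to 3900 N/m). Leaky jar: starts at 1 to 2 N, 7 mm at under 4 N, 10 mm at under 5 N.
- ring_2: Black drag ring, 24 mm across, 3.3 mm thick, round the stem of pin_2, just under its head. Sinking, the head pushes the ring down; the ring stays (light friction) at the deepest point when the pin springs back, so the gap under the head shows how far the pin sank. Origin: 113 mm above the jar's underside before any push; it sinks with the ring.
- jar_3: Clear glass jar of dry goods with a white screw lid, 64 mm across, 113 mm high to the lid's top (lid 58 mm across, its side from z = 102 to 113 mm; the glass below is up to 62 mm across); about 0.3 kg. Origin: centre of its underside, z up. The three jars look alike and stand in any order; only the spring under the pin in the lid differs.
- pin_3: Steel vacuum pin in jar_3's lid: flat round head 22 mm across, 4.5 mm thick, on a 12 mm stem. Origin on the jar's axis, 113 mm above its underside when untouched; the head's top is 20 mm above the origin. Both sink straight down, at most 10 mm (hard stop), and spring back. Tight jar: under 2 mm at 6 N (3300 to 3900 N/m). Leaky jar: starts at 1 to 2 N, 7 mm at under 4 N, 10 mm at under 5 N.
- ring_3: Black drag ring, 24 mm across, 3.3 mm thick, round the stem of pin_3, just under its head. Sinking, the head pushes the ring down; the ring stays (light friction) at the deepest point when the pin springs back, so the gap under the head shows how far the pin sank. Origin: 113 mm above the jar's underside before any push; it sinks with the ring.
- aside_dish: The empty square slate dish, 98 x 98 mm, 10 mm high at its rim; its flat floor, 90 x 90 mm inside the 4 mm rim, is 6 mm above its underside. Stands loose in the row of jars, at any place in it. Origin: centre of its underside, z up, x and y along its sides. (A second such dish stands under the vase and is not meant.)
- espresso_cup: Bystander: cream espresso cup, 59 x 88 x 55 mm, loose, behind the row of jars. Origin: centre of its underside.
- sugar_pot: Bystander: dark blue lidded pot, 71 mm across, 95 mm high, loose, behind the row of jars. Origin: centre of its underside.
Things that resemble listed ones, but are neither listed nor needed, are in the scene too. Leave any orange or yellow look-alike of the aside_dish alone.

How it is judged:
On the way:
1. the pin of a jar that stands on the worktop is pushed in by more than 5 mm with the fingers and kept there 0.2 s (only the leaky jar's pin sinks so far below 15 N) (((z of pin_1 in the frame of jar_1 below 0.108 m and height (world z) of jar_1 below 0.004 m and contact force between the fingers and pin_1 above 1 N) or (z of pin_2 in the frame of jar_2 below 0.108 m and height (world z) of jar_2 below 0.004 m and contact force between the fingers and pin_2 above 1 N) or (z of pin_3 in the frame of jar_3 below 0.108 m and height (world z) of jar_3 below 0.004 m and contact force between the fingers and pin_3 above 1 N))), for 0.2 s.
At the end, for the whole second after the job is handed in: The leaky jar, its drag ring left more than 5 mm down, stands at rest and let go on the floor of the slate dish, its axis within 16 mm of the dish's centre, the dish flat on the worktop; all jars are upright (within 0.05 rad) and the two tight ones within 30 mm of where they stood (((z of ring_1 in the frame of jar_1 below 0.108 m and horizontal distance between jar_1 and aside_dish below 0.016 m and z of jar_1 in the frame of aside_dish between 0.003 and 0.009 m and linear speed of jar_1 below 0.02 m/s and contact force between the fingers and jar_1 below 0.1 N and distance of each of jar_2, jar_3 from where it was at the start of the episode below 0.03 m) or (z of ring_2 in the frame of jar_2 below 0.108 m and horizontal distance between jar_2 and aside_dish below 0.016 m and z of jar_2 in the frame of aside_dish between 0.003 and 0.009 m and linear speed of jar_2 below 0.02 m/s and contact force between the fingers and jar_2 below 0.1 N and distance of each of jar_1, jar_3 from where it was at the start of the episode below 0.03 m) or (z of ring_3 in the frame of jar_3 below 0.108 m and horizontal distance between jar_3 and aside_dish below 0.016 m and z of jar_3 in the frame of aside_dish between 0.003 and 0.009 m and linear speed of jar_3 below 0.02 m/s and contact force between the fingers and jar_3 below 0.1 N and distance of each of jar_1, jar_2 from where it was at the start of the episode below 0.03 m)) and height (world z) of aside_dish below 0.004 m and angle between each of jar_1, jar_2, jar_3's own z axis and vertical below 0.05 rad); the robot touches nothing.
It fails at once if a pin is pushed with more than 15 N (contact force between anything else and pin_1 above 15 N or contact force between anything else and pin_2 above 15 N or contact force between anything else and pin_3 above 15 N).
It fails at once if a jar whose pin has not sunk more than 5 mm (a tight or untested one) is carried off or shoved by more than 3 cm ((distance of jar_1 from where it was at the start of the episode above 0.03 m and not (z of ring_1 in the frame of jar_1 below 0.108 m)) or (distance of jar_2 from where it was at the start of the episode above 0.03 m and not (z of ring_2 in the frame of jar_2 below 0.108 m)) or (distance of jar_3 from where it was at the start of the episode above 0.03 m and not (z of ring_3 in the frame of jar_3 below 0.108 m))).
It fails at once if a jar is tipped (angle between any of jar_1, jar_2, jar_3's own z axis and vertical above 0.5 rad).
It fails at once if the cup or the sugar pot is moved by more than 2 cm or tipped (distance of any of espresso_cup, sugar_pot from where it was at the start of the episode above 0.02 m or angle between any of espresso_cup, sugar_pot's own z axis and vertical above 0.35 rad).
It fails at once if a jar is dropped or rammed on the dish (more than 60 N) (contact force between any of jar_1, jar_2, jar_3 and aside_dish above 60 N).
It also fails if it takes over 54 s, if anything falls off the work surface, if the arm or the gripper's body presses on something with over 40 N, if the wrist force passes 120 N, or if a joint passes its speed limit or range.

## Robot

A 6-joint arm with a two-finger parallel gripper is mounted at the origin on the work surface; the furniture and walls round the work are solid. World frame = base frame: x ahead of the robot, y to its left, z up, the work surface at z = 0. Lengths are in m, angles in rad, forces in N, time in s.
With the tool pointing down it reaches from about 0.325 to 0.775 m from the base axis. Payload 5.5 kg.
Tool frame: the origin (TCP) lies on the centre line of the jaws, within the pads' length; the fingertips stand 22 mm ahead of it and the grasp point (between the pads) lies 3 mm ahead of it; z points along the fingers, y is the line along which they close (so a half turn about z gives the same grasp; the last joint's range is limited). The gripper opens to 85 mm and grips with 20 to 120 N. Pads are 22 mm wide; open, the fingers measure 114 mm over their backs; the gripper's body (76 mm by 85 mm) begins 54 mm behind the grasp point. The pads swing forward as they close: fully open they stand 13 mm farther back than shut.
Start: joints at [1.219, 0.091, 1.231, -0, 1.82, -0.057], TCP at [0.174, 0.574, 0.253] pointing down, gripper open.
Joint ranges: [-2.87, 2.87], [-0.86, 2.18], [0.17, 2.46], [-1.51, 4.65], [0.06, 2.69], [-2.65, 2.65]. Speed limits (rad/s): [2.57, 2.57, 3.01, 3.14, 3.14, 3.14].

## Interface

Orientations are given as a unit quaternion [x, y, z, w].
In Python, from plant import env, solver, monitor, vision gives the robot as it stands. Calls block until the motion is done:
- env.move_to(position, orientation): joint-space move of the TCP to a pose.
- env.move_straight(position, frame=None, max_speed=0.15): straight line of the TCP; frame=None keeps the orientation; max_speed is the mean speed in m/s.
- env.movej(angles): joint-space move.
- env.gripper_to(opening): finger opening in m; the grip force is fixed at half the most; returns when the fingers have stopped.
- env.dwell(seconds).
- solver.inverse_kinematics(position, orientation): joint angles nearest the present ones, or None.
- monitor.get_state(): the state.
- vision.get_image(name): name is "scene" or "top" or "wrist"; returns a dict with "image" (400x640x3 uint8, red, green, blue), "depth" (400x640 float32, m along the optical axis (not along the pixel's ray), 0 where there is no reading), "camera_matrix" (3x3 intrinsics, pixels), "camera_from_world" (4x4, takes a point from world to camera coordinates). Camera axes: x right, y down, z forward; pixel columns grow to the right and rows downward; lengths in m; the calibration is good to about 2 mm. The wrist camera is an equidistant fisheye: a pixel r from the principal point sees the ray r / f radians off the axis. A picture is of the moment at which its call begins.
A pose or a line that the arm cannot do raises env.Unreachable and nothing moves.
- env.finish_job(): hands the job in; it is judged then, once.
The state is a dict: "time_s": time; "joints": joint angles; "dq": joint speeds; "effort": joint torques, N m; "position": TCP position; "tool_rot": TCP orientation; "ft_force": force on the tool from outside, world axes, zero at the start; "torque": the same for the moment, N m; "grip_width": finger opening in m; "finger_force": force on a finger pad.
Only numpy, scipy, OpenCV 4.12 (cv2) and the standard library are available. Lean on these libraries where they do the work, as an engineer would, in place of code of your own. Each camera call takes 0.05 s, during which the arm holds its last target. There are 200 camera calls.

## Working session

There is one attempt and no reset: what is moved stays moved. The work goes in short steps, each a Python script; the robot and the scene stay as the last script left them, time stands still between calls to the robot, and variables do not carry over. Pictures are saved under pics/ and viewed, at most 10 in all, crops included, and the job is handed in when it is done.

```bash
ls; mkdir -p pics; python3 - <<'E'
from plant import env, solver, monitor, vision
import cv2, pickle, numpy as np
for n in ["scene","top"]:
    d=vision.get_image(n); pickle.dump(d,open(f"{n}.pkl","wb"))
    cv2.imwrite(f"pics/{n}.png",d["image"][:,:,::-1])
s=monitor.get_state(); print(s)
E
```

```text
pics
{'time_s': 0.1, 'joints': array([ 1.21931317e+00,  9.17744703e-02,  1.23179883e+00, -1.57378811e-05,
        1.81984818e+00, -5.66885807e-02]), 'dq': array([ 0.00115655, -0.00129142, -0.00081116,  0.00103225,  0.00031244,
       -0.00041298]), 'effort': array([ 1.69497416e-03, -4.60215211e+01, -4.19217968e+01, -6.13409313e-06,
        1.06072566e-02,  4.88163835e-06]), 'position': array([0.17424316, 0.57389185, 0.25225054]), 'tool_rot': array([ 1.46865996e-01,  9.89155975e-01, -8.96983734e-04, -1.77856760e-04]), 'ft_force': array([-0.21354775, -0.36854671,  0.04186331]), 'torque': array([0.03608289, 0.05104162, 0.02725029]), 'finger_force': 0.0, 'grip_width': 0.08552425970268952}
```

View pics/scene.png

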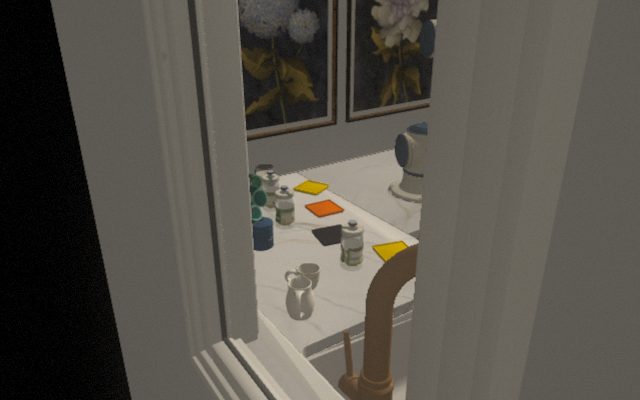

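View pics/top.png

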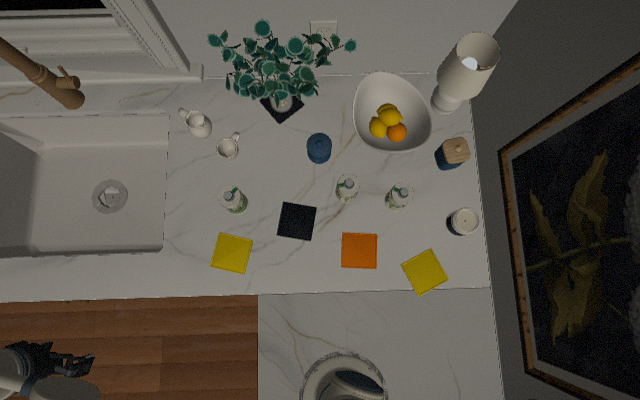

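The top view shows the three white-lidded jars at (235,200), (347,187) and (397,197).
- **Jar look-alikes:** candle (463,221), canister (453,153), and cup (228,147) / pitcher (197,124).
- **Dish:** the slate dish is at (296,221). Its look-alikes are yellow (232,253), orange (360,250), yellow (424,271), and the dark dish under the vase (282,107). I choose (296,221).

Next I'll measure these and check one close crop.

```bash
cat > h.py <<'E'
import numpy as np, cv2, pickle
def world(d):
    K,T=d["camera_matrix"],np.linalg.inv(d["camera_from_world"]); z=d["depth"]
    v,u=np.mgrid[:z.shape[0],:z.shape[1]]
    p=np.stack([(u-K[0,2])/K[0,0]*z,(v-K[1,2])/K[1,1]*z,z,np.ones_like(z)],-1)@T.T
    p[z==0]=np.nan; return p[...,:3]
E
python3 - <<'E'
from h import *
d=pickle.load(open("top.pkl","rb")); p=world(d); im=d["image"].astype(int)
print(d["camera_matrix"].tolist()); print(np.round(np.linalg.inv(d["camera_from_world"]),3).tolist())
R=lambda u,v,r=22:(slice(v-r,v+r),slice(u-r,u+r))
for n,(u,v) in dict(L=(235,200),M=(347,187),R=(397,197)).items():
    q=p[R(u,v)].reshape(-1,3)
    for nm,a,b in (("lid",.106,.118),("pin",.124,.142)):
        s=q[(q[:,2]>a)&(q[:,2]<b)]; print(n,nm,len(s),s.mean(0).round(4),np.median(s[:,2]).round(4),((s.min(0)+s.max(0))/2).round(4),np.ptp(s,axis=0).round(3))
m=((im.max(2)<45)).astype(np.uint8); mm=np.zeros_like(m); mm[R(296,221,26)]=m[R(296,221,26)]
c=max(cv2.findContours(mm,0,1)[0],key=cv2.contourArea); 
q=p[mm>0]; print("dish h",np.nanmedian(q[:,2])); r=cv2.minAreaRect((q[:,:2]*1000).astype(np.float32)); print(r)
for n,(u,v) in dict(sugar=(319,148),cup=(228,147),pitch=(197,124),ydishL=(232,253),orange=(360,250),yR=(424,271),vase=(282,107),candle=(463,221),bowl=(392,110),can=(453,153)).items(): 
    q=p[R(u,v,3)].reshape(-1,3); print(n,np.nanmedian(q,0).round(3), "maxz",np.nanmax(p[R(u,v,15)][...,2]).round(3))
a=im[130:280,200:430].astype(np.uint8)
cv2.imwrite("pics/crop.png",cv2.resize(a,None,fx=3.4,fy=3.4,interpolation=2)[:,:,::-1])
E
```

```text
[[393.3908602756317, 0.0, 320.6201741333846], [0.0, 393.3908602756317, 195.1322781548735], [0.0, 0.0, 1.0]]
[[-0.031, -0.979, 0.199, 0.314], [-0.999, 0.03, -0.012, 0.055], [0.005, -0.199, -0.98, 1.111], [0.0, 0.0, 0.0, 1.0]]
L lid 334 [0.5187 0.2779 0.1136] 0.1137 [0.5193 0.279  0.112 ] [0.058 0.057 0.012]
L pin 70 [0.52   0.2786 0.1324] 0.1327 [0.5208 0.2797 0.1324] [0.021 0.022 0.014]
M lid 320 [ 0.5426 -0.0295  0.1136] 0.1137 [ 0.5433 -0.0298  0.1122] [0.057 0.058 0.011]
M pin 63 [ 0.5431 -0.0299  0.1325] 0.1329 [ 0.543  -0.0308  0.1319] [0.021 0.021 0.01 ]
R lid 327 [ 0.5139 -0.1672  0.1139] 0.1141 [ 0.5152 -0.1681  0.1124] [0.056 0.057 0.011]
R pin 68 [ 0.5152 -0.1681  0.1332] 0.1336 [ 0.5155 -0.1685  0.1314] [0.021 0.022 0.013]
dish h 0.0068956307984759935
((466.3953552246094, 111.93855285644531), (95.41688537597656, 95.45964813232422), 78.42752075195312)
sugar [0.656 0.044 0.083] maxz 0.096
cup [0.689 0.308 0.015] maxz 0.059
pitch [0.765 0.402 0.01 ] maxz 0.089
ydishL [0.383 0.294 0.006] maxz 0.015
orange [ 0.381 -0.062  0.007] maxz 0.013
yR [ 0.318 -0.235  0.007] maxz 0.015
vase [0.793 0.147 0.052] maxz 0.265
candle [ 0.447 -0.34   0.056] maxz 0.088
bowl [ 0.754 -0.16   0.097] maxz 0.105
can [ 0.629 -0.32   0.088] maxz 0.107
```

View pics/crop.png

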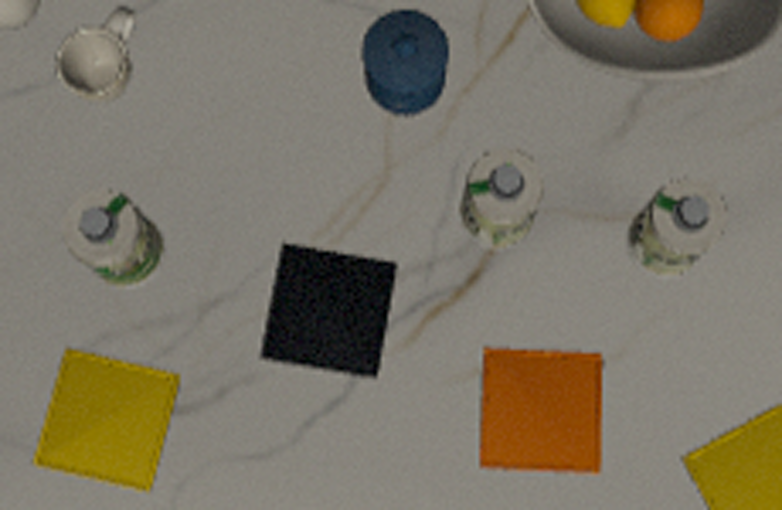

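The crop confirms three jars with steel pins at crop pixels (97,222), (507,182) and (690,212), and an empty black dish at (330,310). The measured lid heights (0.1137), pin tops (0.133) and sizes fit the description. Now I'll probe the left jar.

```bash
cat >> h.py <<'E'
from plant import env, solver, monitor, vision
Q=np.array([0,1.,0,0])
J=dict(L=(.5195,.2785),M=(.543,-.030),R=(.515,-.168))
def st(): s=monitor.get_state(); return s["position"][2], s["ft_force"][2], s["time_s"]
def probe(n):
    """push pin n; returns depth below contact and force at the end; backs off"""
    x,y=J[n]
    env.move_to(np.array([x,y,.19]),Q); env.move_straight(np.array([x,y,.166]),max_speed=.06)
    env.dwell(.15); f0=np.mean([st()[1] for _ in range(3)]); zc=None; z=.166; log=[]
    while z>.140:
        z-=.0005 if (zc is not None or z<.158) else .001
        env.move_straight(np.array([x,y,z]),max_speed=.02)
        zz,f,t=st(); f-=f0; log.append((round(zz,4),round(f,1)))
        if zc is None and f>.7: zc=zz+.0003
        if f>5 or (zc is not None and zc-zz>.0075): break
    env.dwell(.5); zz,f,t=st()
    depth=(zc or zz)-zz
    print(n,"depth",round(depth,4),"f",round(f-f0,2),"t",t,log)
    env.move_straight(np.array([x,y,.19]),max_speed=.1)
    return depth
E
python3 - <<'E'
from h import *
env.gripper_to(0.0); s=monitor.get_state(); print(s["time_s"],s["grip_width"])
print(probe("L"),st())
E
```

```text
0.8667 -0.0002005649239880755
L depth 0.0031 f 5.29 t 8.0 [(np.float64(0.1651), np.float64(-0.4)), (np.float64(0.1639), np.float64(-0.1)), (np.float64(0.1629), np.float64(-0.7)), (np.float64(0.1619), np.float64(0.6)), (np.float64(0.1609), np.float64(-0.8)), (np.float64(0.1599), np.float64(-0.3)), (np.float64(0.1589), np.float64(-0.1)), (np.float64(0.1579), np.float64(-1.1)), (np.float64(0.1569), np.float64(-0.8)), (np.float64(0.1564), np.float64(0.9)), (np.float64(0.156), np.float64(-0.1)), (np.float64(0.1554), np.float64(-0.4)), (np.float64(0.155), np.float64(-0.5)), (np.float64(0.1547), np.float64(0.9)), (np.float64(0.1544), np.float64(2.0)), (np.float64(0.1539), np.float64(4.0)), (np.float64(0.1536), np.float64(5.2))]
0.003100894637507373 (np.float64(0.18980920936163578), np.float64(-0.4697779909850043), 8.5167)
```

Left is tight: about 1.4 mm at 5.3 N, with contact at TCP z≈0.155. For the next ones I'll use this contact height, because the noise triggers the force threshold early.

```bash
sed -i 's/zc=None; z=.166/zc=.155; z=.166/; s/if f>5 or (zc is not None and zc-zz>.0075)/if f>6 or zc-zz>.0075/; s/z-=.0005 if .*/z-=.0005 if z<.157 else .0045/' h.py
python3 - <<'E'
from h import *
for n in "MR":
    if probe(n)>.005: print("LEAKY",n); break
print(st())
E
```

```text
M depth 0.0017 f 4.09 t 12.275 [(np.float64(0.1613), np.float64(-0.8)), (np.float64(0.1567), np.float64(-1.2)), (np.float64(0.1536), np.float64(4.5)), (np.float64(0.1532), np.float64(6.1))]
R depth 0.0075 f 1.77 t 18.25 [(np.float64(0.1612), np.float64(0.0)), (np.float64(0.1567), np.float64(-0.7)), (np.float64(0.1527), np.float64(0.1)), (np.float64(0.1522), np.float64(2.3)), (np.float64(0.1516), np.float64(1.2)), (np.float64(0.1511), np.float64(2.2)), (np.float64(0.1505), np.float64(2.3)), (np.float64(0.15), np.float64(1.3)), (np.float64(0.1495), np.float64(2.6)), (np.float64(0.149), np.float64(2.2)), (np.float64(0.1485), np.float64(2.4)), (np.float64(0.148), np.float64(2.6)), (np.float64(0.1475), np.float64(2.1))]
LEAKY R
(np.float64(0.1896678584545484), np.float64(0.2806132346990664), 18.825)
```

The right jar is the leaky one: its pin sank 7.5 mm at about 2 N. Next I'll open the gripper, descend over it and look before gripping.

```bash
python3 - <<'E'
from h import *
x,y=J["R"]
env.gripper_to(.085)
for z in (.13,.090): env.move_straight(np.array([x,y,z]),max_speed=.1); print(st())
d=vision.get_image("wrist"); cv2.imwrite("pics/w1.png",d["image"][:,:,::-1])
E
```

```text
(np.float64(0.13051863842084963), np.float64(-0.06842116459033382), 20.3583)
(np.float64(0.09008101851410842), np.float64(-0.04284646408533477), 20.9083)
```

View pics/w1.png

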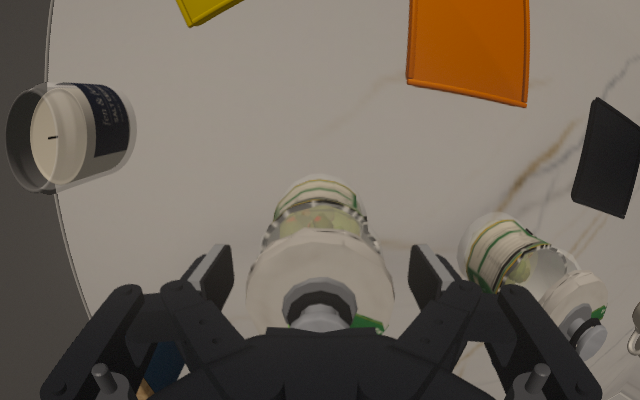

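The wrist view shows the jar (320,265) centred between the open pads at (210,275) and (430,275). The black ring (320,300) lies well down against the lid. Grip, lift and check.

```bash
python3 - <<'E'
from h import *
x,y=J["R"]
env.gripper_to(.04); s=monitor.get_state(); print(s["grip_width"],s["finger_force"],s["position"])
env.move_straight(np.array([x,y,.105]),max_speed=.05)
env.move_straight(np.array([x,y,.26]),max_speed=.15); s=monitor.get_state(); print(s["grip_width"],s["finger_force"],s["ft_force"],s["time_s"])
d=vision.get_image("wrist"); cv2.imwrite("pics/w2.png",d["image"][:,:,::-1])
d=vision.get_image("top"); p=world(d); im=d["image"].astype(int)
m=np.zeros(im.shape[:2],np.uint8); m[195:247,270:322]=(im.max(2)<45)[195:247,270:322]
q=p[m>0]; q=q[(q[:,2]<.02)]; print(len(q),cv2.minAreaRect((q[:,:2]*1000).astype(np.float32)))
E
```

```text
0.057924804129238186 65.1670385710895 [ 0.51587774 -0.16852125  0.09171889]
0.058119517977730566 64.60539663909003 [ 0.27706003 -0.42319631 -2.68440714] 22.9667
1139 ((466.6032409667969, 111.66626739501953), (95.81084442138672, 95.77081298828125), 78.42063903808594)
```

View pics/w2.png

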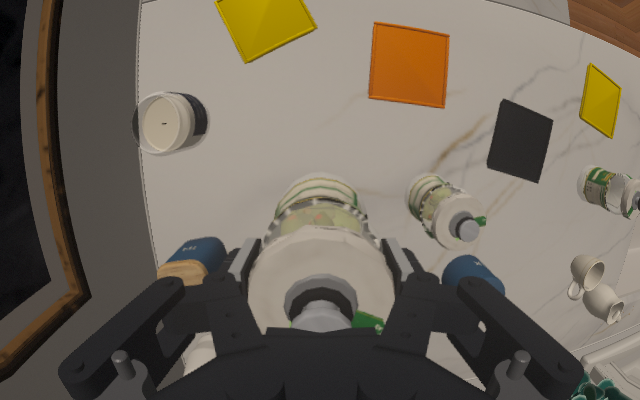

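The jar hangs upright in the pads at (320,270), gripped on the 58 mm lid. The dish has not moved, at (0.4665, 0.1118). Now I'll carry it over and lower it under force watch.

```bash
python3 - <<'E'
from h import *
x,y=.4665,.1118
env.move_straight(np.array([x,y,.26]),max_speed=.15)
env.move_straight(np.array([x,y,.13]),max_speed=.12)
env.move_straight(np.array([x,y,.106]),max_speed=.04)
env.dwell(.2); f0=np.mean([st()[1] for _ in range(3)]); z=.106; log=[]
while z>.092:
    z-=.001; env.move_straight(np.array([x,y,z]),max_speed=.02); env.dwell(.05)
    zz,f,t=st(); log.append((float(zz.round(4)),float((f-f0).round(1))))
    if f-f0>3.5: break
print(log,st(),monitor.get_state()["position"])
d=vision.get_image("wrist"); cv2.imwrite("pics/w3.png",d["image"][:,:,::-1])
E
```

```text
[(0.105, -0.6), (0.1039, -0.1), (0.1029, -0.3), (0.102, -0.6), (0.101, 0.2), (0.1, 0.4), (0.0989, 0.3), (0.098, -0.6), (0.0978, 6.9)] (np.float64(0.09780799333350093), np.float64(4.255287987179579), 29.9917) [0.46672729 0.11180861 0.09780799]
```

View pics/w3.png

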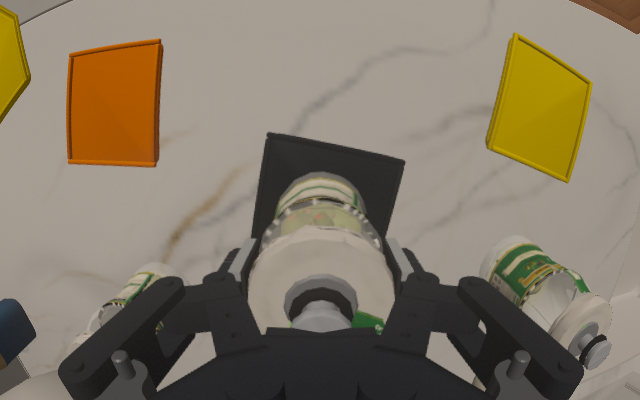

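The jar (320,250) stands on the black dish (330,180), inside its rim. It touched at TCP z 0.0978, as predicted for the floor. Release, back off and measure.

```bash
python3 - <<'E'
from h import *
x,y=.4665,.1118
env.gripper_to(.085); s=monitor.get_state(); print(s["grip_width"],s["position"])
env.move_straight(np.array([x,y,.20]),max_speed=.08)
env.move_to(np.array([.30,.40,.28]),Q)
env.dwell(.3); d=vision.get_image("top"); p=world(d); im=d["image"]
for n,(cx,cy,dz) in dict(L=(*J["L"],0),M=(*J["M"],0),D=(x,y,.006)).items():
    q=p[(abs(p[...,0]-cx)<.05)&(abs(p[...,1]-cy)<.05)]
    for a,b in ((.106,.118),(.124,.142)):
        k=q[(q[:,2]>a+dz)&(q[:,2]<b+dz)]; print(n,len(k),k.mean(0).round(4) if len(k) else None,np.median(k[:,2]) if len(k) else None)
cv2.imwrite("pics/end.png",cv2.resize(im[130:280,200:430],None,fx=3.4,fy=3.4,interpolation=2)[:,:,::-1]); print(st())
E
```

```text
0.0849586643620304 [0.46650551 0.1118102  0.09683093]
L 331 [0.5186 0.278  0.1134] 0.11352172030050456
L 69 [0.5197 0.2787 0.1321] 0.13287800857177823
M 325 [ 0.5422 -0.0294  0.1136] 0.11369340676958894
M 65 [ 0.5427 -0.0301  0.1321] 0.13286686401345693
D 339 [0.4662 0.1101 0.1198] 0.12004496334309167
D 61 [0.4669 0.1106 0.1389] 0.13903743508564237
(np.float64(0.279857655122221), np.float64(0.5525653689818782), 33.5167)
```

View pics/end.png

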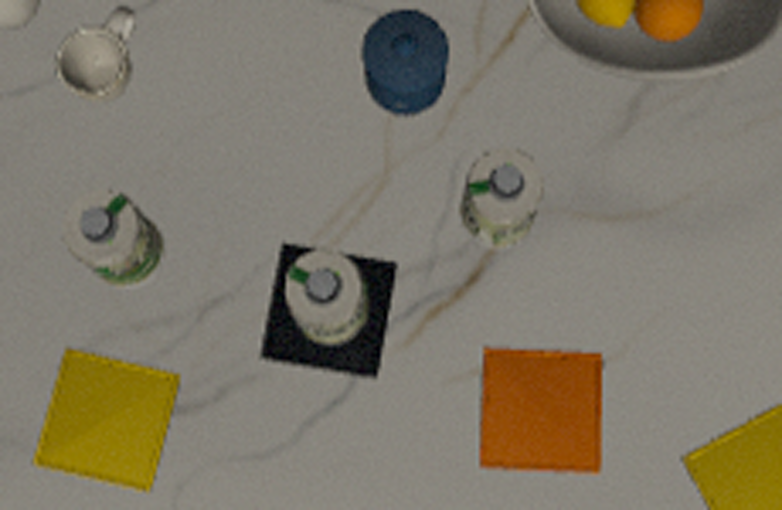

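The leaky jar (325,295) stands upright in the dish, about 2 mm off centre, with its lid top at 0.120. The other two jars, the cup and the pot have not moved.

```bash
python3 -c "
from plant import env; print(env.finish_job())"
```

```text
the job is handed in; nothing more can be done
None
```

The job is handed in: the leaky jar was the right-hand one of the three (its pin sank 7.5 mm at about 2 N), and it now stands upright and released about 2 mm from the slate dish's centre, with the other two jars, the cup and the sugar pot where they were; no verdict was returned.

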